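# Put the H-pattern shifter into the green gear

## Robot

A 6-joint arm with a two-finger parallel gripper is mounted at the origin on a cart in front of the work surface, level with it; the furniture and walls round the work are solid. World frame = base frame: x ahead of the robot, y to its left, z up, the work surface at z = 0. Lengths are in m, angles in rad, forces in N, time in s.
With the tool pointing down it reaches from about 0.375 to 0.9 m from the base axis. Payload 3.1 kg.
Tool frame: the origin (TCP) lies between the finger pads; the fingertips stand 8 mm ahead of it and the grasp point (between the pads) lies 11 mm behind it; z points along the fingers, y is the line along which they close (so a half turn about z gives the same grasp; the last joint's range is limited). The gripper opens to 85 mm and grips with 20 to 120 N. Pads are 22 mm wide; open, the fingers measure 114 mm over their backs; the gripper's body (76 mm by 85 mm) begins 54 mm behind the grasp point. The pads swing forward as they close: fully open they stand 13 mm farther back than shut.
Start: joints at [-1.294, 0.527, 1.433, -0, 1.181, -0.178], TCP at [0.275, -0.561, 0.239] pointing down, gripper open.
Joint ranges: [-3.08, 3.08], [-0.75, 2.2], [0.22, 2.44], [-1.43, 4.57], [0, 2.65], [-2.85, 2.85]. Speed limits (rad/s): [2.79, 2.79, 3.14, 3.14, 3.14, 3.14].

## Interface

Orientations are given as a unit quaternion [x, y, z, w].
In Python, from station import readout, cams, sign_off gives the robot as it stands.
- The arm moves only by the tool send_rows, never from a script. Its argument "commands" is text: rows parted by semicolons, each of 5 numbers parted by spaces: the finger opening in mm, from 0 to 85.4, then the shift along the tool's x, y, z each as a share of 0.02 m, from -1 to 1, then the turn about the tool's z as a share of 4 degrees, from -1 to 1. In form: grip dx dy dz spin; .... A call has 1 to 20 rows; each row shifts and turns the commanded pose from where the row before left it, along the tool's axes as they then stand; what a row does not reach is not made up. A row lasts 1/12 s, in which the tool goes at most 41.7 mm and 7.16 degrees, less where a joint would pass 70% of its speed; a pose out of reach is approached as far as the arm can. A call with a number of a shift or a turn outside -1 to 1 is refused whole. A call with a gripper value outside its range is refused whole. The fingers move at their own pace and stop on an object; "grip_force" is the grip in N (left out, the last holds). Time passes only in rows, so rows that do not move let the fingers close. It gives the time, the measured TCP pose, the force, the opening and the grip force at its end, in the units of the state.
- readout.sense(): the state, without advancing time (a new reading comes with each control period).
- cams.snapshot(name): name is "side" or "top" or "wrist"; returns a dict with "pixels" (400x640x3 uint8, red, green, blue), "intrinsics" (3x3 intrinsics, pixels), "eye" and "rotation" of the camera in the world. Camera axes: x right, y down, z forward; pixel columns grow to the right and rows downward; lengths in m; the calibration is good to about 2 mm. A picture is of the moment at which its call begins. There is no depth.
- sign_off(): hands the job in; it is judged then, once.
The state is a dict: "t": time; "q": joint angles; "qd": joint speeds; "tau": joint torques, N m; "tcp_pos": TCP position; "tool_rot": TCP orientation; "force": force on the tool from outside, world axes, zero at the start; "ft_torque": the same for the moment, N m; "finger_gap": opening from 0.0 (shut) to 1.0 (fully open); "gripper_force": force on a finger pad.
Only numpy, scipy, OpenCV 4.12 (cv2) and the standard library are available. Lean on these libraries where they do the work, as an engineer would, in place of code of your own. Each camera call takes 0.05 s, during which the arm holds its last target. There are 200 camera calls.

## Task

The gear shifter on the desk stands in its near middle slot. Push its ball-topped lever through the H-gate - out to the cross channel, sideways, and then fully home in the corner slot marked by the green disc - without going into any other slot on the way. Only push it with the fingertips or the outside of the fingers, never take the knob or lever between them; leave the flux jar, mouse and battery where they stand, and move clear of the lever at the end.

Things in the scene. Friction and masses are not known exactly. Their poses are not given: they have to be found in the camera images.
- shifter: Black gear shifter, fixed to the desk, 106 x 114 mm (x by y) in plan, bright aluminium gate plate on top (upper face 100 mm above the desk). Origin: centre of its underside. x points ahead, away from the robot at yaw 0 (yaw within 0.35 rad either way), y to its left, z up. The lever tilts about a pivot on its vertical centre line, 10 mm above the origin.
- gate (a point): Centre of the gate plate's upper face; axes as the shifter's. Three slots along x (left, middle, right, 26 mm apart, 14 mm wide) joined halfway by a cross channel along y, 18 mm wide: three far slots (+x), three near (-x). The 12 mm wide gate fingers between the slots have round noses; the 10 mm lever stem cannot pass through them.
- knob (a point): Centre of the black ball knob, 40 mm in diameter, on the lever, 145 mm from its pivot: 155 mm above the desk when upright, 150 when home in a middle slot, 145 in a corner slot. In the gate's x, y: x = 0 in the cross channel, +37/-37 mm home in a far/near slot; y = 0 middle, +39/-39 mm left/right. No spring: 1 to 2 N of friction, stays where left. z up the lever.
- lever_fore (a joint): Fore-aft tilt of the lever in rad: 0 in the cross channel, up to +0.26 at the end of a far slot (knob away along the shifter's +x), down to -0.26 at the end of a near slot. Starts between -0.26 and -0.2.
- lever_side (a joint): Sideways tilt of the lever in rad: 0 in the middle column, +0.28 at the stop in the left column (knob towards the shifter's +y), -0.28 at the stop in the right column.
- mark_green: Green disc, 16 mm in diameter, 3 mm thick, fixed on the gate plate outside the corner slot to be chosen. Origin: centre of its underside, at x = +24 or -24, y = +45 or -45 mm in the gate's axes, with the same signs as the slot it marks. Red, blue and yellow discs mark the other three corner slots; which disc is where differs from run to run.
- flux_jar: Brown jar with a green cap, 70 mm in diameter, 67 mm high, standing loose on the desk on the robot's side of the shifter. Origin: centre of its underside. Not to be disturbed.
- mouse: Grey computer mouse, 104 x 60 x 37 mm, loose on the desk beyond the keyboard, to the left of and beyond the shifter. Origin: centre of its underside. Not to be disturbed.
- battery: White and black block battery, 18 x 26 mm, 48 mm tall, standing loose on the thin grey mat (1.5 mm) beyond the shifter. Origin: centre of its underside. Not to be disturbed.

How it is judged:
By the outcome, as a careful person would: the job done as asked, in the order asked, and still so for the second after the job is handed in, with the robot touching nothing.
It also fails if it takes over 43 s, if anything falls off the work surface, if the arm or the gripper's body presses on something with over 40 N, if the wrist force passes 120 N, or if a joint passes its speed limit or range.

## Working session

There is one attempt and no reset: what is moved stays moved. The work goes in short steps, Python scripts to look and compute and a tool call to move; the robot and the scene stay as the last step left them, time stands still between calls to the robot, and variables do not carry over. Pictures are saved under pics/ and viewed, at most 10 in all, crops included, and the job is handed in when it is done.

Besides the shell and the picture viewer there is one more tool, called after ">>>" as name(argument=value, ...) on one line, values as JSON. send_rows: Moves the arm, as the interface text tells. Its arguments: {"type":"object","properties":{"commands":{"type":"string"},"grip_force":{"type":"number"}},"required":["commands"]}

```bash
mkdir -p pics; cat > h.py <<'E'
import numpy as np,cv2,pickle
from station import readout,cams,sign_off
def snap(n,f):
    s=cams.snapshot(n);cv2.imwrite('pics/'+f+'.png',s['pixels'][:,:,::-1]);pickle.dump(s,open(f+'.pkl','wb'));return s
def ray(s,u,v,z):
    d=s['rotation']@np.linalg.inv(s['intrinsics'])@[u,v,1];e=np.array(s['eye']);return e+d*(z-e[2])/d[2]
def proj(s,p):
    c=np.array(s['rotation']).T@(np.array(p)-s['eye']);c=s['intrinsics']@c;return c[:2]/c[2]
E
python3 - <<'E'
from h import *
a=snap('top','top0');b=snap('side','side0')
for s in(a,b):print(s['eye'],s['rotation'],s['intrinsics'])
print(readout.sense())
E
```

```text
[ 0.35105216 -0.17946884  0.92033548] [-0.60983892  0.77915395 -0.11365527  0.0899894 ] [[368.7816074    0.         315.65477053]
 [  0.         368.7816074  201.43294174]
 [  0.           0.           1.        ]]
[ 0.33310292 -0.82057621  0.68590302] [ 0.89506858 -0.17085648  0.08045412 -0.40396466] [[434.52111195   0.         315.76612838]
 [  0.         434.52111195 205.13942274]
 [  0.           0.           1.        ]]
{'t': 0.1, 'q': array([-1.29347692e+00,  5.28350367e-01,  1.43379533e+00,  1.41127715e-05,
        1.18141959e+00, -1.78522037e-01]), 'qd': array([ 0.00095415, -0.00156964, -0.00154952, -0.0007815 , -0.0006448 ,
        0.00092954]), 'tau': array([-4.45777114e-04, -4.43304777e+01, -1.78585607e+01, -3.27551570e-04,
        3.85276624e-03, -1.11195132e-05]), 'tcp_pos': array([ 0.27497499, -0.56054517,  0.23843877]), 'tool_rot': array([ 9.74138452e-01,  2.25949782e-01, -4.21853755e-05, -9.85436213e-04]), 'force': array([1.00642234, 0.53189451, 0.04715783]), 'ft_torque': array([-0.00865537, -0.0198342 ,  0.02680128]), 'gripper_force': 0.0, 'finger_gap': 1.0027876465023966}
```

View pics/top0.png

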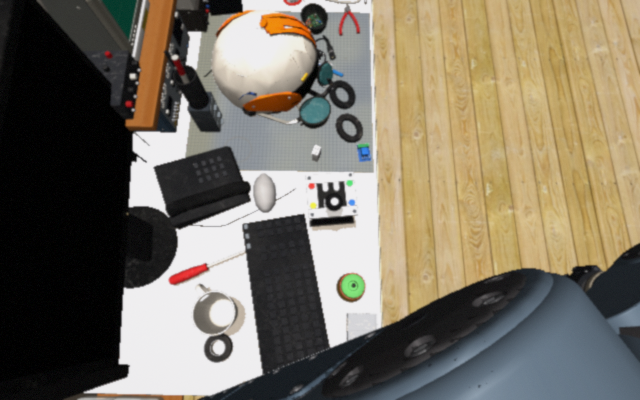

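View pics/side0.png

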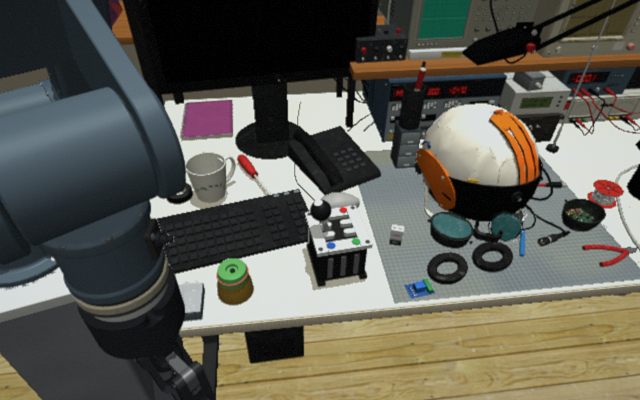

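The top view shows the shifter at about (332,200), with red far-left, green far-right, yellow near-left and blue near-right. The jar is at (351,287), the battery at (316,152) and the mouse at (264,193). The side view agrees. I'll enlarge both.

```bash
sed -i "s/s=cams.snapshot(n);/s=cams.snapshot(n);s['rotation']=R.from_quat(s['rotation']).as_matrix() if np.size(s['rotation'])==4 else s['rotation'];/;1a from scipy.spatial.transform import Rotation as R" h.py
python3 - <<'E'
from h import *
a=cv2.imread('pics/top0.png')[165:235,295:370];b=cv2.imread('pics/side0.png')[190:290,300:380]
a=cv2.resize(a,None,fx=5,fy=5,interpolation=2);b=cv2.resize(b,None,fx=5,fy=5,interpolation=2)
o=np.zeros((500,780,3),np.uint8);o[:350,:375]=a;o[:500,380:780]=b;cv2.imwrite('pics/crop.png',o)
E
```

```text
(no output)
```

View pics/crop.png

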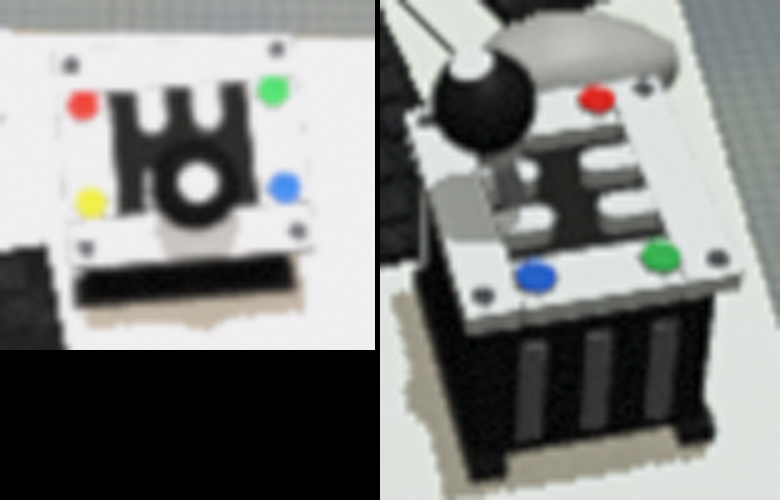

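```bash
python3 - <<'E'
from h import *
f=lambda n:pickle.load(open(n+'.pkl','rb'))
import os
S={}
for n in('top0','side0'):
    s=f(n);
    if np.size(s['rotation'])==4:s['rotation']=R.from_quat(s['rotation']).as_matrix()
    pickle.dump(s,open(n+'.pkl','wb'));S[n]=s
loc=dict(r=(24,45),g=(24,-45),y=(-24,45),b=(-24,-45))
def fit(s,px):
    W=np.array([ray(s,*px[k],.103)[:2] for k in px]);L=np.array([loc[k] for k in px])/1e3
    lc,wc=L.mean(0),W.mean(0);l=L-lc;w=W-wc
    yaw=np.arctan2((l[:,0]*w[:,1]-l[:,1]*w[:,0]).sum(),(l*w).sum());c,q=np.cos(yaw),np.sin(yaw);M=np.array([[c,-q],[q,c]])
    t=wc-M@lc;print(t,yaw,(W-(L@M.T+t)).round(4).tolist());return t,M
t,M=fit(S['top0'],dict(r=(311.6,186),g=(349.8,183.2),y=(313.2,205.6),b=(352,202.4)))
t2,M2=fit(S['side0'],dict(r=(343.4,209.8),g=(356.2,241.2),b=(331,245.4)))
for n,u,v,T in(('top0',334.4,201.4,t),('side0',321,210,t2)):
    k=ray(S[n],u,v,.15)[:2];print('knob',k,M.T@(k-T))
print('jar',ray(S['top0'],351,287,.067),'batt',ray(S['top0'],316,152,.05),'mouse',ray(S['top0'],264,193,.03))
s=readout.sense();print(R.from_quat(s['tool_rot']).as_matrix().round(3))
E
```

```text
[ 0.59701661 -0.27729873] -0.16143079702349034 [[-0.0, -0.0], [-0.0004, 0.0001], [0.0, -0.0], [0.0004, -0.0001]]
[ 0.59754476 -0.28041512] -0.16003893131722108 [[-0.0, -0.0004], [0.0002, 0.0004], [-0.0002, 0.0]]
knob [ 0.56553274 -0.27331942] [-0.03171412 -0.00113284]
knob [ 0.56585133 -0.27241182] [-0.03256773  0.00280515]
jar [ 0.38444627 -0.26853016  0.067     ] batt [ 0.73275414 -0.27330494  0.05      ] mouse [ 0.66343613 -0.12016634  0.03      ]
[[ 0.898  0.44  -0.001]
 [ 0.44  -0.898  0.002]
 [ 0.    -0.002 -1.   ]]
```

>>> send_rows(commands="0 0 0 0 0.98;0 0 0 0 0.98;0 0 0 0 0.98;0 0 0 0 0.98;0 0 0 0 0.98;0 0 0 0 0.98;0 0 0 0 0.98;0 0 0 0 0.98;0 0 0 0 0.98", grip_force=40)

```text
t: 0.85
tcp_pos: [0.275, -0.5607, 0.2387]
tool_rot: [0.997, -0.082, -0.0, -0.001]
force: [-0.8, -0.5, -0.5]
finger_gap: -0.002
gripper_force: 0.0
```

>>> send_rows(commands="0 0.54 -0.97 0 0;0 0.54 -0.97 0 0;0 0.54 -0.97 0 0;0 0.54 -0.97 0 0;0 0.54 -0.97 0 0;0 0.54 -0.97 0 0;0 0.54 -0.97 0 0;0 0.54 -0.97 0 0;0 0.54 -0.97 0 0;0 0.54 -0.97 0 0;0 0.54 -0.97 0 0;0 0.54 -0.97 0 0;0 0.54 -0.97 0 0;0 0.54 -0.97 0 0;0 0.54 -0.97 0 0;0 0.54 -0.97 0 0;0 0.54 -0.97 0 0;0 0 0 0 0;0 0 0 0 0")

```text
t: 2.43
tcp_pos: [0.5091, -0.2638, 0.2389]
tool_rot: [0.997, -0.079, -0.001, -0.0]
force: [0.5, -0.0, 0.4]
finger_gap: 0.004
gripper_force: 0.0
```

```bash
cat >> h.py <<'E'
T=np.array([.5973,-.2788]);Y=-.161;M=np.array([[np.cos(Y),-np.sin(Y)],[np.sin(Y),np.cos(Y)]])
def st():
    s=readout.sense();r=R.from_quat(s['tool_rot']).as_matrix()
    print('t',round(s['t'],2),'gate xy',(1e3*M.T@(s['tcp_pos'][:2]-T)).round(1),'z',s['tcp_pos'][2].round(4),'yaw err deg',np.degrees(np.arctan2(r[1,0],r[0,0])-Y).round(2),'F gate',(M.T@s['force'][:2]).round(1),s['force'][2].round(1),'gap',round(s['finger_gap'],2))
E
python3 -c "
from h import *
st()"
```

```text
t 2.43 gate xy [-89.5   0.7] z 0.2389 yaw err deg 0.2 F gate [0.5 0.1] 0.4 gap 0.0
```

>>> send_rows(commands="0 0 0 0.93 0;0 0 0 0.93 0;0 0 0 0.93 0;0 0 0 0.93 0;0 0 0 0.93 0;0 0.5 0 0 0;0 0.4 0 0 0;0 0.3 0 0 0;0 0.3 0 0 0;0 0.3 0 0 0;0 0.3 0 0 0;0 0.2 0 0 0;0 0 0 0 0")

```text
t: 3.52
tcp_pos: [0.5556, -0.2724, 0.1468]
tool_rot: [0.997, -0.08, 0.001, 0.0]
force: [-1.0, -1.1, 0.3]
finger_gap: -0.002
gripper_force: 0.2
```

```bash
python3 - <<'E'
from h import *
st();a=snap('side','side1')['pixels'][170:290,270:400];b=snap('top','top1')['pixels'][150:240,290:380]
o=np.zeros((480,770,3),np.uint8);o[:,:]=0
a=cv2.resize(a,(520,480),interpolation=2)[:,:410];b=cv2.resize(b,(360,360),interpolation=2)
o[:,:410]=a;o[:360,410:]=b;cv2.imwrite('pics/c1.png',o[:,:,::-1])
E
```

```text
t 3.52 gate xy [-42.1  -0.4] z 0.1468 yaw err deg 0.09 F gate [-0.9 -1.3] 0.3 gap -0.0
```

View pics/c1.png

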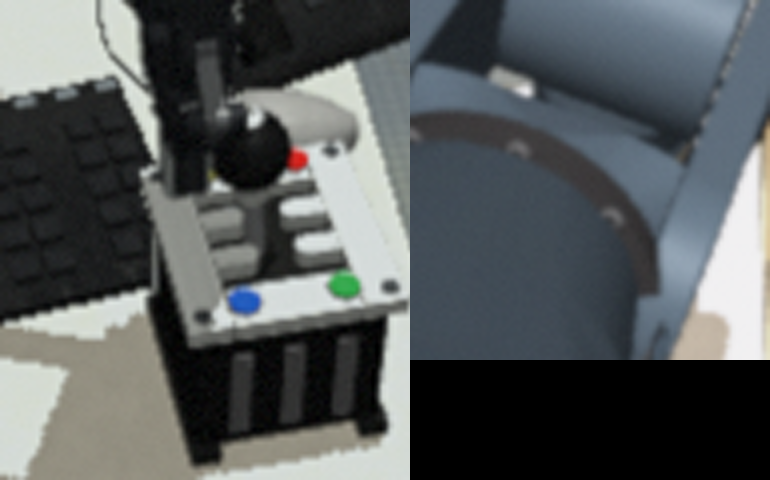

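The finger is pushing the knob, which has moved forward to crop (250,147), or side px (332.5,206.8). The stem is now near the cross channel.

```bash
python3 - <<'E'
from h import *
s=pickle.load(open('side1.pkl','rb'));
for z in(.15,.154):print(1e3*M.T@(ray(s,332.5,206.8,z)[:2]-T))
for p in((-10,0),(-5,0),(0,0)):print(p,proj(s,[*(T+M@np.array(p)/1e3),.155]))
E
```

```text
[-9.15078474  5.42147144]
[-10.38070825   1.07334625]
(-10, 0) [332.8604096  206.74297595]
(-5, 0) [335.4890727 206.3641356]
(0, 0) [338.11226664 205.98608347]
```

>>> send_rows(commands="0 0.25 0 0 0;0 0.26 0 0 0;0 0 0 0 0;0 -0.65 0 0 0;0 -0.65 0 0 0;0 0 -0.92 0 0;0 0 -0.92 0 0;0 0 -0.92 0 0;0 0.72 0 0 0;0 0.72 0 0 0;0 0.72 0 0 0;0 0.72 0 0 0;0 0 0 0 0;0 0 0 0 0")

```text
t: 4.78
tcp_pos: [0.6047, -0.2243, 0.1461]
tool_rot: [0.997, -0.08, 0.0, 0.0]
force: [-0.2, 0.4, -0.7]
finger_gap: -0.003
gripper_force: 0.0
```

```bash
python3 - <<'E'
from h import *
st();a=snap('side','side2')['pixels'][170:290,270:400]
cv2.imwrite('pics/c2.png',cv2.resize(a,(520,480),interpolation=2)[:,:,::-1])
E
```

```text
t 4.78 gate xy [-1.4 55. ] z 0.1461 yaw err deg 0.09 F gate [-0.3  0.4] -0.7 gap -0.0
```

View pics/c2.png

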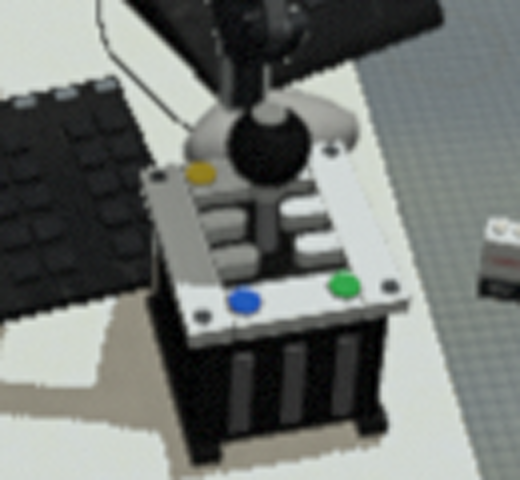

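The knob is at side px (337.3,206.3), about x = -1.6 mm, so it is centred in the cross channel. The finger is behind it on the left. Next is the sideways push.

>>> send_rows(commands="0 0 0.4 0 0;0 0 0.4 0 0;0 0 0.35 0 0;0 0 0.3 0 0;0 0 0.3 0 0;0 0 0.3 0 0;0 0 0.3 0 0;0 0 0.3 0 0;0 0 0 0 0")

```text
t: 5.58
tcp_pos: [0.5957, -0.2781, 0.1461]
tool_rot: [0.997, -0.08, -0.0, 0.0]
force: [-0.1, -0.7, 0.2]
finger_gap: -0.002
gripper_force: 0.0
```

```bash
python3 - <<'E'
from h import *
st();s=snap('side','side3');a=s['pixels'][170:290,270:400]
for p in((0,-20),(0,-30),(0,-39),(5,-39)):print(p,(proj(s,[*(T+M@np.array(p)/1e3),.01+np.sqrt(.145**2-(p[0]**2+p[1]**2)*1e-6)])-[270,170])*4)
cv2.imwrite('pics/c3.png',cv2.resize(a,(520,480),interpolation=2)[:,:,::-1])
E
```

```text
t 5.58 gate xy [-1.7  0.4] z 0.1461 yaw err deg -0.0 F gate [ 0.  -0.7] 0.2 gap -0.0
(0, -20) [283.56209172 174.77338314]
(0, -30) [289.15592342 192.31444824]
(0, -39) [294.198309   209.36000015]
(5, -39) [304.97213291 207.87727944]
```

View pics/c3.png

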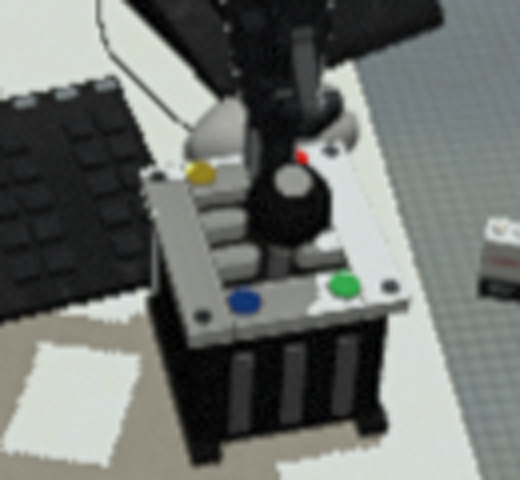

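Knob at crop (289,205), about gate (-2,-36). A few more mm will reach the side stop. Then I go round behind it and push it home.

>>> send_rows(commands="0 0 0.18 0 0;0 0 0 0 0;0 0 -0.6 0 0;0 0 -0.6 0 0;0 -0.8 0 0 0;0 -0.8 0 0 0;0 -0.8 0 0 0;0 -0.8 0 0 0;0 0 0.97 0.1 0;0 0 0.97 0.1 0;0 0 0.97 0.1 0;0 0 0 0 0;0 0.6 0 0 0;0 0.5 0 0 0;0 0 0 0 0")

```text
t: 6.88
tcp_pos: [0.5506, -0.3062, 0.1407]
tool_rot: [0.997, -0.079, 0.001, 0.0]
force: [0.2, 0.0, -0.1]
finger_gap: 0.001
gripper_force: 0.0
```

```bash
python3 - <<'E'
from h import *
st();s=snap('side','side4');a=s['pixels'][170:290,270:400]
cv2.imwrite('pics/c4.png',cv2.resize(a,(520,480),interpolation=2)[:,:,::-1])
E
```

```text
t 6.88 gate xy [-41.7 -34.6] z 0.1407 yaw err deg 0.14 F gate [0.2 0.1] -0.1 gap 0.0
```

View pics/c4.png

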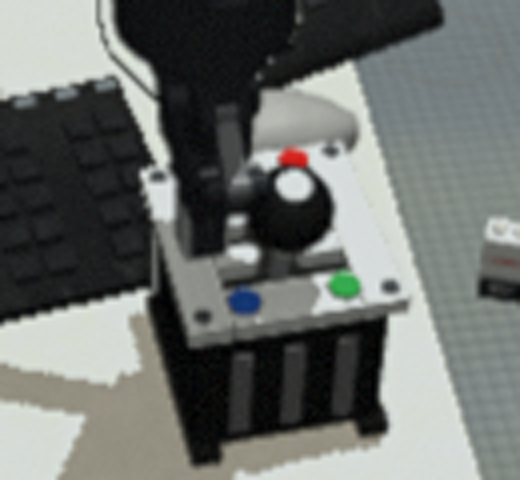

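The knob is at crop (291,209), about (-1.5,-39), at the right-hand stop in the channel. Now I push it forward.

>>> send_rows(commands="0 0 0.2 0 0;0 0.4 0 0 0;0 0.4 0 0 0;0 0.35 0 0 0;0 0.35 0 0 0;0 0.35 0 0 0;0 0.3 0 0 0;0 0.2 0 0 0;0 0 0 0 0")

```text
t: 7.68
tcp_pos: [0.5945, -0.3193, 0.1397]
tool_rot: [0.997, -0.08, -0.0, -0.0]
force: [-0.2, 0.3, 0.3]
finger_gap: 0.003
gripper_force: 0.0
```

```bash
python3 - <<'E'
from h import *
st();s=snap('side','side5');a=s['pixels'][170:290,270:400]
for p in((30,-39),(37,-39)):print(p,(proj(s,[*(T+M@np.array(p)/1e3),.01+np.sqrt(.145**2-(p[0]**2+p[1]**2)*1e-6)])-[270,170])*4)
cv2.imwrite('pics/c5.png',cv2.resize(a,(520,480),interpolation=2)[:,:,::-1])
E
```

```text
t 7.68 gate xy [  3.7 -40.4] z 0.1397 yaw err deg 0.02 F gate [-0.3  0.2] 0.3 gap 0.0
(30, -39) [358.03368092 204.90662273]
(37, -39) [372.59394972 205.4356127 ]
```

View pics/c5.png

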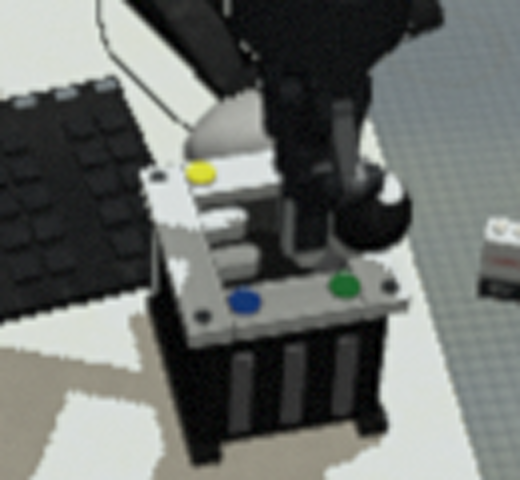

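The knob is at crop (371,209), about x = 36, nearly home. I'll nudge it until the stop is felt.

>>> send_rows(commands="0 0.08 0 0 0;0 0.05 0 0 0;0 0 0 0 0")

```text
t: 7.98
tcp_pos: [0.5969, -0.3189, 0.1403]
tool_rot: [0.997, -0.08, -0.0, 0.0]
force: [-1.7, -0.9, 0.3]
finger_gap: -0.001
gripper_force: 0.6
```

```bash
python3 -c "
from h import *
st()"
```

```text
t 7.98 gate xy [  6.  -39.7] z 0.1403 yaw err deg 0.09 F gate [-1.5 -1.2] 0.3 gap -0.0
```

>>> send_rows(commands="0 0.05 0 0 0;0 0.05 0 0 0;0 0 0 0 0")

```text
t: 8.23
tcp_pos: [0.5981, -0.319, 0.1402]
tool_rot: [0.997, -0.08, -0.001, -0.0]
force: [-4.4, -0.1, 0.9]
finger_gap: -0.002
gripper_force: 1.8
```

```bash
python3 -c "
from h import *
st()"
```

```text
t 8.23 gate xy [  7.2 -39.6] z 0.1402 yaw err deg 0.07 F gate [-4.3 -0.8] 0.9 gap -0.0
```

>>> send_rows(commands="0 0.06 0 0 0;0 0 0 0 0")

```text
t: 8.4
tcp_pos: [0.5995, -0.3192, 0.14]
tool_rot: [0.997, -0.08, -0.001, -0.0]
force: [-3.7, -0.2, -0.7]
finger_gap: 0.0
gripper_force: 1.9
```

>>> send_rows(commands="0 -0.3 0 0 0;0 -0.8 0 0 0;0 -0.8 0 0 0;0 -0.8 0 0 0;0 -0.8 0 0 0;0 -0.5 0 -0.8 0;0 0 0 -0.9 0;0 0 0 -0.9 0;0 0 0 -0.9 0;0 0 0 -0.9 0;0 -0.5 0 0 0;0 0 0 0 0;0 0 0 0 0")

```text
t: 9.48
tcp_pos: [0.5106, -0.3049, 0.2279]
tool_rot: [0.997, -0.08, 0.0, -0.0]
force: [-0.5, 0.9, -0.5]
finger_gap: 0.001
gripper_force: 0.0
```

```bash
python3 - <<'E'
from h import *
st();s=snap('side','side6');a=s['pixels'][130:330,210:430]
k=(np.array(proj(s,[*(T+M@np.array([.037,-.039])),.145]))-[210,130])*2.5;print(k)
cv2.imwrite('pics/c6.png',cv2.resize(a,(550,500),interpolation=2)[:,:,::-1])
E
```

```text
t 9.48 gate xy [-81.4 -39.6] z 0.2279 yaw err deg 0.03 F gate [-0.6  0.8] -0.5 gap 0.0
[382.90719086 228.06256587]
```

View pics/c6.png

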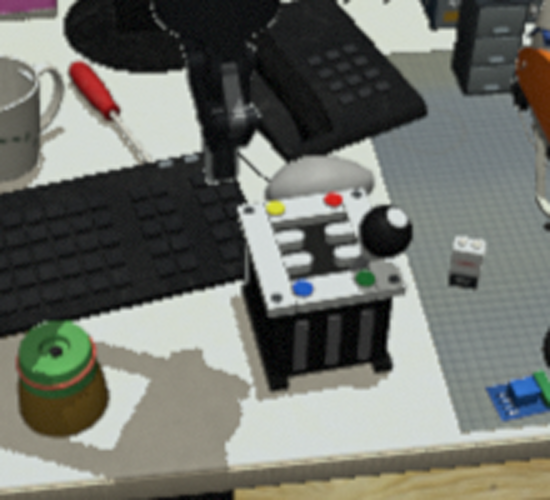

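The lever is in the slot beside the green disc, with the knob at crop (386,231) against a predicted (383,228). The jar, mouse and battery are undisturbed. The contact force only reached about 4 N, so I'll press once more to confirm the stop.

>>> send_rows(commands="0 0 0 0.88 0;0 0 0 0.88 0;0 0 0 0.88 0;0 0 0 0.88 0;0 0 0 0.88 0;0 0.8 0 0 0;0 0.8 0 0 0;0 0.8 0 0 0;0 0.8 0 0 0;0 0.7 0 0 0;0 0.3 0 0 0;0 0.2 0 0 0;0 0.1 0 0 0;0 0 0 0 0")

```text
t: 10.7
tcp_pos: [0.5991, -0.3191, 0.1394]
tool_rot: [0.997, -0.08, -0.001, -0.001]
force: [-0.0, -0.7, -0.2]
finger_gap: -0.003
gripper_force: 0.1
```

>>> send_rows(commands="0 0.07 0 0 0;0 0 0 0 0")

```text
t: 10.87
tcp_pos: [0.5995, -0.3192, 0.1396]
tool_rot: [0.997, -0.08, -0.002, -0.001]
force: [-3.6, 1.0, -2.0]
finger_gap: 0.006
gripper_force: 1.4
```

>>> send_rows(commands="0 0.07 0 0 0;0 0 0 0 0")

```text
t: 11.03
tcp_pos: [0.6003, -0.3192, 0.1395]
tool_rot: [0.997, -0.08, -0.003, -0.001]
force: [-4.6, 0.9, -1.5]
finger_gap: 0.0
gripper_force: 2.5
```

>>> send_rows(commands="0 0.1 0 0 0;0 0 0 0 0;0 0 0 0 0")

```text
t: 11.28
tcp_pos: [0.602, -0.3194, 0.1393]
tool_rot: [0.997, -0.08, -0.003, -0.001]
force: [-6.1, 1.0, -1.9]
finger_gap: -0.001
gripper_force: 2.5
```

>>> send_rows(commands="0 0.1 0 0 0;0 0 0 0 0;0 0 0 0 0")

```text
t: 11.53
tcp_pos: [0.6032, -0.3196, 0.1391]
tool_rot: [0.997, -0.08, -0.004, -0.001]
force: [-6.4, 1.2, -1.0]
finger_gap: -0.002
gripper_force: 3.4
```

The force is now over 6 N, well above lever friction, and the tool is flexing, so the lever is at its stop. Retreating.

>>> send_rows(commands="0 -0.3 0 0 0;0 -0.8 0 0 0;0 -0.8 0 0 0;0 -0.8 0 0 0;0 -0.8 0 0 0;0 -0.5 0 -0.8 0;0 0 0 -0.9 0;0 0 0 -0.9 0;0 0 0 -0.9 0;0 0 0 -0.9 0;0 -0.5 0 0 0;0 0 0 0 0;0 0 0 0 0")

```text
t: 12.62
tcp_pos: [0.5172, -0.306, 0.2281]
tool_rot: [0.997, -0.08, 0.0, -0.0]
force: [-0.0, 0.3, -0.4]
finger_gap: 0.003
gripper_force: 0.0
```

```bash
python3 - <<'E'
from h import *
st();s=snap('side','side7');a=s['pixels'][130:330,210:430]
cv2.imwrite('pics/c7.png',cv2.resize(a,(550,500),interpolation=2)[:,:,::-1])
E
```

```text
t 12.62 gate xy [-74.7 -39.7] z 0.2281 yaw err deg 0.02 F gate [-0.1  0.3] -0.4 gap 0.0
```

View pics/c7.png

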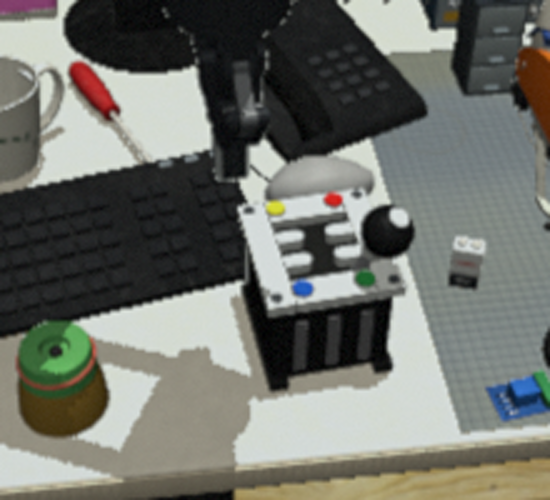

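The knob is at crop (388,231), almost unchanged, so the lever is home. The gripper is clear and nothing else has moved.

```bash
python3 -c "
from station import sign_off
print(sign_off())"
```

```text
the job is handed in; nothing more can be done
None
```

The lever is home in the far-right slot marked by the green disc, pushed there through the cross channel without entering another slot; the gripper is clear, the jar, mouse and battery look unmoved, and the job was handed in at about 12.7 s.

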